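Kickstand down, camera mast held upright

TASK

Get the tilting camera mast ready for its reference shot: swing the hasp up off the mast's bolt and right back so it stays open, then flip the kickstand over and all the way down to its stop. After that take the mast by the grip block at its top, bring it upright and finish while still holding it upright there, because it tips over if let go. Do not disturb the tray, the brass block or the screwdriver lying around it.

Things in the scene. Friction and masses are not known exactly. Their poses are not given: they have to be found in the camera images.
- rig: aluminium base plate 130 x 270 x 12 mm, fixed; origin on the table directly under the mast's hub, z up. All hinge axes run along its x; the mast tips along its y: it leans to +y at the start, the kickstand comes down on the -y side. Plate spans y -120 to 150 mm. Rest post x -18 to 42, y 94 to 120, 134 mm high, its arm (x -12 to 12, y 38 to 96, 107 mm high) under the mast
- hub (a point): axis about which the mast tips, 45 mm above the table (axis along the rig's x)
- grip: plain steel grip block on top of the mast, 46 x 16 x 36 mm along its own x, y, z; origin at its centre, 203 mm from the hub axis; z up along the mast, x = rig x. Pinch it over the 16 mm (y). Below it the mast is a 36 x 14 mm bar with a black camera 36 x 34 mm from 97 to 139 mm above the hub, lens to -y
- mast (a joint): tip angle of the mast, rad: 0 = upright, positive leans to the rig's +y; stops at 0.30 (start, on the rest) and -0.14. Let go, the 0.9 kg mast falls to a stop; with the kickstand down it falls from upright to -0.14. Raising it takes up to about 2 N at the grip. While the hasp is closed it cannot be raised
- kick (a joint): kickstand angle relative to the mast, rad: 0 = stowed, up along the mast; 2.53 = fully down at its stop, foot out to the rig's -y. With the mast on its rest the leg is at top dead centre at 0.30; pushed a little past that it falls down by its own weight, and stays at either stop by its own weight. About 1 N at the pin moves it
- kick_pivot (a point): hinge of the kickstand on the mast's -x side, 55 mm from the hub axis along the mast; axis along the rig's x
- kick_pin (a point): middle of the kickstand's foot pin, a round steel bar 10 mm in diameter along the rig's x at the free end of the flat leg, 90 mm from kick_pivot. Free part: rig x = -32 to -111 mm (this point: -92). Stowed, it can be pushed from its +y side towards -y, over the pivot
- hasp (a joint): hasp angle, rad: 0 = closed over the mast's bolt, 2.6 = swung fully open (up and over to the rig's +y). From 0 to about 1.1 it falls shut again, beyond it falls open by its own weight. About 1 N at the lug moves it.
- hasp_hinge (a point): hinge of the hasp on top of the rest post, 148 mm above the table, at rig y = 105 mm, x = 45 mm; axis along the rig's x
- hasp_lug (a point): middle of the hasp's side lug, a round steel bar 10 mm in diameter along the rig's x, free from rig x = 51 to 115 mm (this point: 90). Closed, it is 45 mm above and 45 mm to the -y side of hasp_hinge; pushed towards +y it swings up over the hinge, with the 88 mm long hasp strap (x = 37 to 53 mm)
- tray: bystander: black tray 75 x 75 x 14 mm, loose; origin at the centre of its underside
- gauge: bystander: brass block 30 x 60 x 18 mm, loose; origin at the centre of its underside
- driver: bystander: screwdriver 150 mm long lying loose beyond the rig

How it is judged (in metres and radians):
On the way, in this order (a step that is already met when the one before it is completed fails the run):
1. the hasp is swung off the bolt and stays open, while the kickstand is still stowed (value of joint hasp above 1.8 rad and value of joint kick below 0.6 rad), for 0.2 s.
2. the kickstand is flipped over centre and is down at its stop, with the mast still on its rest (value of joint kick above 2.4 rad and value of joint mast above 0.15 rad), for 0.2 s.
At the end, for the whole second after the job is handed in: the hasp is open (beyond 1.8 rad), the kickstand is down (beyond 2.4 rad), and the mast is within 0.07 rad (4 degrees) of upright and still, held by the fingers on its grip block with more than 1 N (value of joint hasp above 1.8 rad and value of joint kick above 2.4 rad and value of joint mast between -0.07 and 0.07 rad and contact force between the fingers and grip above 1 N and velocity of joint mast between -0.1 and 0.1 rad/s); the arm keeps its last pose, push and grip.
It fails at once if the tray, brass block or screwdriver is pushed more than 25 mm (distance of any of tray, gauge, driver from where it was at the start of the episode above 0.025 m).
It also fails if it takes over 56 s, if anything falls off the work surface, if the arm or the gripper's body presses on something with over 40 N, if the wrist force passes 120 N, or if a joint passes its speed limit or range.

ROBOT

A 7-joint arm with a two-finger parallel gripper is mounted at the origin on the work surface. World frame = base frame: x ahead of the robot, y to its left, z up, the work surface at z = 0. Lengths are in m, angles in degrees, forces in N, time in s.
With the tool pointing down it reaches from about 0.425 to 0.875 m from the base axis. Payload 4.7 kg.
Tool frame: the origin (TCP) lies on the centre line of the jaws, within the pads' length; the fingertips stand 8 mm ahead of it and the grasp point (between the pads) lies 11 mm behind it; z points along the fingers, x is the direction in which the jaws open and shut, and the axes are right-handed (so a half turn about z gives the same grasp; the last joint's range is limited). The gripper opens to 87 mm and grips with 3 to 60 N. Pads are 19 mm wide; open, the fingers measure 117 mm over their backs; the gripper's body (75 mm by 190 mm) begins 51 mm behind the grasp point.
Start: joints at [73.001, 18.392, -4.016, 83.108, 1.295, 78.541, -3.26], TCP at [0.199, -0.619, 0.231] pointing down, gripper open.
Joint ranges: [-163.93, 163.93], [-17.29, 119.83], [-79.2, 71.16], [3.27, 140.29], [-89.18, 269.18], [5.43, 117.66], [-154.24, 154.24]. Speed limits (degrees/s): [147.25, 147.25, 180, 180, 180, 180, 180].

INTERFACE

Orientations are given as [roll, pitch, yaw] about the fixed x, y, z axes, in that order (R = Rz(yaw) Ry(pitch) Rx(roll)).
In Python, from cell import telemetry, read_camera, get_calibration, sign_off gives the robot as it stands. The module is installed in compiled form; this text tells all that it offers.
- The arm moves only by the tool carry_out, never from a script. Its arguments are lists of equal length, an entry for each row: "translation": the shift along the tool's x, y, z in cm, a list of three; "turn": the turn about the tool's z in rad; "gripper": the opening, from 0 (shut) to 1 (fully open). In form: {"translation": [[dx, dy, dz], ...], "turn": [turn, ...], "gripper": [gripper, ...]}. A call has 1 to 5 rows; each row is the pose to reach, as a shift and turn from the pose commanded when the call began, along the tool's axes at that moment; what a row does not reach only later rows make up. A row lasts 1/8 s, in which the tool goes at most 62.5 mm and 10.7 degrees, less where a joint would pass 70% of its speed; a pose out of reach is approached as far as the arm can. A call with a gripper value outside its range is refused whole. The fingers move at their own pace and stop on an object; "squeeze" is the grip in N (left out, the last holds). Time passes only in rows, so rows that repeat a pose let the fingers close. It gives the time, the measured TCP pose, the force and the opening at its end, in the units of the state.
- telemetry.get_obs(): the state, without advancing time (a new reading comes with each control period).
- read_camera(name): name is "side" or "top"; returns the picture (400x640x3 uint8, red, green, blue); there is no depth.
- get_calibration(name): a dict with "fx", "fy", "cx", "cy" (pixels), "R" (3x3) and "t" (3): a world point X has camera coordinates R X + t. Camera axes: x right, y down, z forward; pixel columns grow to the right and rows downward; lengths in m; the calibration is good to about 2 mm. A picture is of the moment at which its call begins. get_calibration takes no time and is no camera call.
- sign_off(): hands the job in, once; it reports no verdict.
The state is a dict: "time_s": time; "qpos": joint angles; "joint_velocities": joint speeds; "effort": joint torques, N m; "tool_pos": TCP position; "tool_rot": TCP orientation; "force": force on the tool from outside, world axes, zero at the start; "wrist_torque": the same for the moment, N m; "grip_width": finger opening in m.
Only numpy, scipy, OpenCV 4.12 (cv2) and the standard library are available. Lean on these libraries where they do the work, as an engineer would, in place of code of your own. Each camera call takes 0.05 s, during which the arm holds its last target.

## Working session

There is one attempt and no reset: what is moved stays moved. The work goes in short steps, Python scripts to look and compute and a tool call to move; the robot and the scene stay as the last step left them, time stands still between calls to the robot, and variables do not carry over. Pictures are saved under pics/ and viewed, and the job is handed in when it is done.

Besides the shell and the picture viewer there is one more tool, called after "Emit:" as name([rows], argument=value, ...), one row to a line, values as JSON. carry_out: Moves the arm, as the interface text tells. Its arguments: {"type":"object","properties":{"translation":{"type":"array","items":{"type":"array","items":{"type":"number"}}},"turn":{"type":"array","items":{"type":"number"}},"gripper":{"type":"array","items":{"type":"number"}},"squeeze":{"type":"number"}},"required":["translation","turn","gripper"]}

```bash
mkdir -p pics; python3 - <<'E'
from cell import telemetry, read_camera, get_calibration
import cv2
print(telemetry.get_obs())
for n in("side","top"):
    cv2.imwrite(f"pics/{n}0.png",read_camera(n)[:,:,::-1]); print(n,get_calibration(n))
E
```

```text
{'time_s': 0.0, 'qpos': array([72.99853088, 18.4399422 , -4.01533289, 83.17487554,  1.29528031,
       78.53976161, -3.25987049]), 'joint_velocities': array([ 0.08167153,  0.00797936,  0.044957  ,  0.10686236,  0.01522439,
       -0.0591524 ,  0.01813003]), 'effort': array([ 1.28412787e-03, -4.91285992e+01, -4.02976535e-01, -3.12528956e+01,
       -6.39348174e-02,  4.37695370e-02,  1.80267848e-04]), 'tool_pos': array([ 0.19858859, -0.6183609 ,  0.22945169]), 'tool_rot': array([ 1.79993972e+02,  1.09322678e-01, -7.21887905e+01]), 'force': array([ 0.33188708,  0.54620356, -0.53701671]), 'wrist_torque': array([-0.06645276,  0.0194632 , -0.00600165]), 'grip_width': 0.08701704516567695}
side {'fx': 428.56474178179775, 'fy': 428.56474178179775, 'cx': 317.89732795085405, 'cy': 205.7223878980797, 'R': array([[-0.76344997, -0.645688  ,  0.01520358],
       [-0.35433871,  0.39905072, -0.84569651],
       [ 0.53998909, -0.6510342 , -0.53344752]]), 't': array([0.49415515, 0.32349016, 0.81952966])}
top {'fx': 438.32911629843807, 'fy': 438.32911629843807, 'cx': 314.54387077728484, 'cy': 196.81646249520017, 'R': array([[ 0.02561648, -0.99966657, -0.00324776],
       [-0.98846096, -0.02484388, -0.14942463],
       [ 0.14929412,  0.00703802, -0.98876778]]), 't': array([0.02570618, 0.60478495, 1.14318578])}
```

View pics/side0.png

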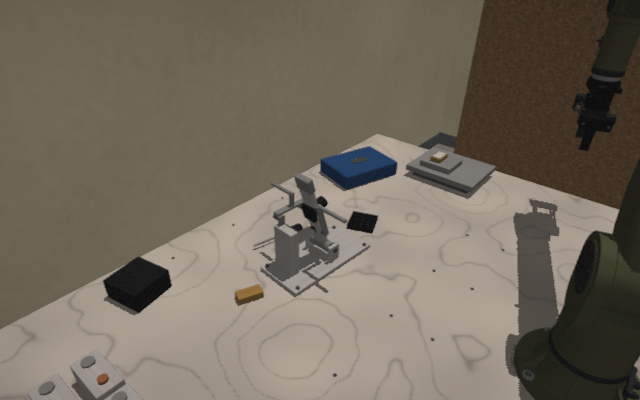

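View pics/top0.png

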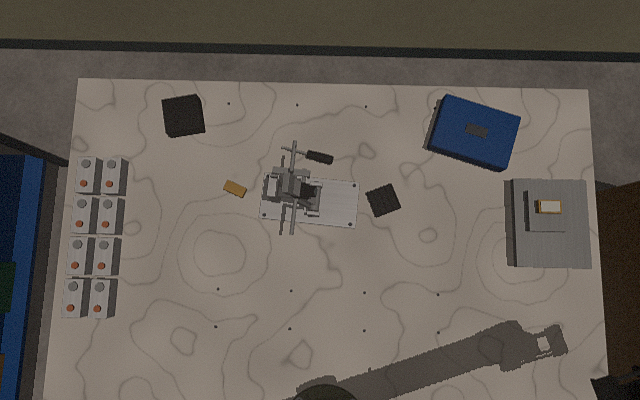

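```bash
python3 - <<'E'
import cv2
a=cv2.imread("pics/top0.png")[130:250,210:410]; cv2.imwrite("pics/top0z.png",cv2.resize(a,None,fx=4,fy=4,interpolation=cv2.INTER_CUBIC))
a=cv2.imread("pics/side0.png")[160:310,225:395]; cv2.imwrite("pics/side0z.png",cv2.resize(a,None,fx=4,fy=4,interpolation=cv2.INTER_CUBIC))
E
```

```text
(no output)
```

View pics/top0z.png

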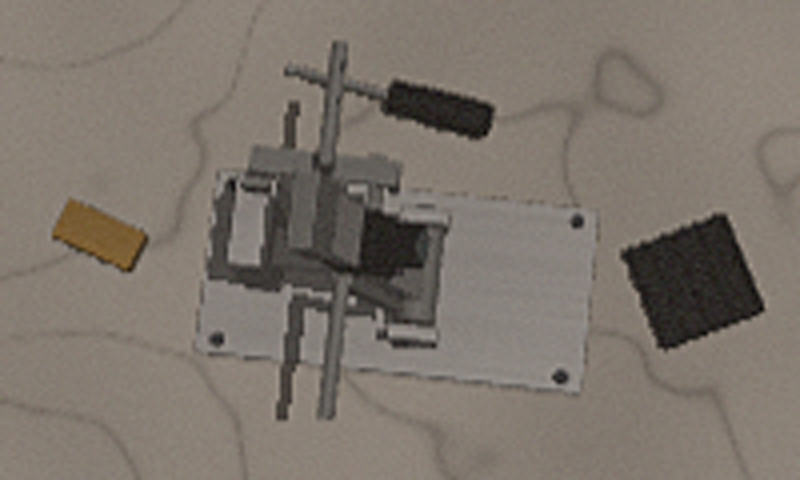

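View pics/side0z.png

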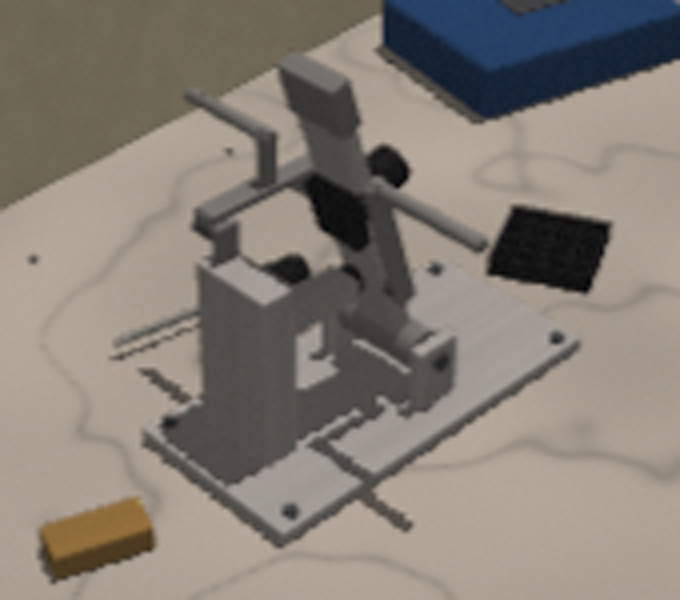

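```bash
cat > h.py <<'E'
import numpy as np
from cell import get_calibration
from scipy.spatial.transform import Rotation as Ro
C={n:get_calibration(n) for n in("side","top")}
def proj(n,X):
    c=C[n]; p=np.asarray(X)@c["R"].T+c["t"]
    return np.c_[c["fx"]*p[...,0]/p[...,2]+c["cx"],c["fy"]*p[...,1]/p[...,2]+c["cy"]]
def rig(P,s):
    x,y,a=s; P=np.atleast_2d(P)/1000.
    return np.c_[x+P[:,0]*np.cos(a)-P[:,1]*np.sin(a),y+P[:,0]*np.sin(a)+P[:,1]*np.cos(a),P[:,2]]
def mast(x,r,d,m): # x, distance along mast, offset +y' , angle -> rig
    return [x, r*np.sin(m)+d*np.cos(m), 45+r*np.cos(m)-d*np.sin(m)]
E
python3 - <<'E'
from h import *
from scipy.optimize import least_squares
top=[((65,150,12),(217,172)),((65,-120,12),(598,210)),((-65,-120,12),(580,391)),((-65,150,12),(197,350)),
 ((115,60,193),(340,42))]
pin=[-111,*mast(0,145,0,.3)[1:]]
side=[((-65,150,12),(281,540)),((-65,-120,12),(580,343)),((65,150,12),(145,433)),((115,60,193),(190,94))]
P=[("top",a,(210+u/4,130+v/4)) for a,(u,v) in top]+[("side",a,(225+u/4,160+v/4)) for a,(u,v) in side]
def f(s): return np.concatenate([proj(n,rig(a,s))[0]-b for n,a,b in P])
r=least_squares(f,[.6,0,0],loss="soft_l1"); print(r.x,np.degrees(r.x[2])); print(f(r.x).reshape(-1,2).round(1))
s=r.x; np.save("s.npy",s)
for nm,p in [("hub",(0,0,45)),("grip",mast(0,203,0,.3)),("pintip",pin),("pin92",[-92]+pin[1:]),("lug",(90,60,193)),("lugtip",(115,60,193)),("hinge",(45,105,148))]:
    X=rig(p,s); print(nm,np.round(p),X.round(3),((proj("top",X)-[210,130])*4).round(),((proj("side",X)-[225,160])*4).round())
E
```

```text
[ 0.59802296  0.04212598 -0.08157664] -4.673996972613797
[[-0.6 -0.7]
 [-0.3 -0.1]
 [-0.1  0.7]
 [-1.5  0.6]
 [-0.7  0.2]
 [ 1.1 -2.4]
 [ 0.9 -2.9]
 [-0.7 -2.3]
 [ 0.  -1.2]]
hub [ 0  0 45] [[0.598 0.042 0.045]] [[416. 276.]] [[389. 325.]]
grip [  0.  60. 239.] [[0.603 0.102 0.239]] [[310. 216.]] [[321.  90.]]
pintip [-111.   43.  184.] [[0.491 0.094 0.184]] [[323. 419.]] [[486. 242.]]
pin92 [-92.  43. 184.] [[0.51  0.092 0.184]] [[327. 387.]] [[460. 228.]]
lug [ 90  60 193] [[0.693 0.095 0.193]] [[332.  83.]] [[217. 104.]]
lugtip [115  60 193] [[0.718 0.093 0.193]] [[337.  43.]] [[190.  89.]]
hinge [ 45 105 148] [[0.651 0.143 0.148]] [[256. 164.]] [[211. 225.]]
```

```bash
python3 - <<'E'
import cv2
a=cv2.imread("pics/side0.png")[0:170,540:640]; cv2.imwrite("pics/gz.png",cv2.resize(a,None,fx=3.5,fy=3.5,interpolation=cv2.INTER_CUBIC))
from h import *
s=np.load("s.npy")
def tgt(n,p): print(n,rig(p,s).round(4))
tgt("above lug",(92,25,260));tgt("lug start",(92,25,192)); tgt("lug end",(92,130,192))
tgt("above pin",(-92,80,270));
T=np.array([.1986,-.6184,.2295]); print(proj("side",T[None]),proj("side",(T+[0,0,.07])[None]))
E
```

```text
above lug [[0.6918 0.0595 0.26  ]]
lug start [[0.6918 0.0595 0.192 ]]
lug end [[0.7003 0.1642 0.192 ]]
above pin [[0.5128 0.1294 0.27  ]]
[[582.54608121 139.05858952]] [[591.38534668 115.23871033]]
```

View pics/gz.png

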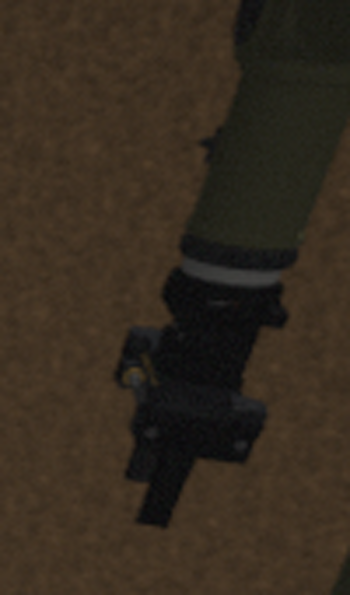

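Emit:
carry_out([
  [0,0,-4],
  [0,0,-8],
  [0,0,-8],
  [0,0,-8],
], turn=[0.15,0.3,0.392,0.392], gripper=[0.5,0,0,0], squeeze=10)

```text
time_s: 0.6
tool_pos: [0.1988, -0.6188, 0.3104]
tool_rot: [180.0, 0.0, -94.6]
force: [-0.0, 0.4, -0.2]
grip_width: 0.0548
```

```bash
cat >> h.py <<'E'
def cur(pr=True):
    from cell import telemetry
    o=telemetry.get_obs(); s=np.load("s.npy"); T=o["tool_pos"]; d=T[:2]-s[:2]; c,k=np.cos(s[2]),np.sin(s[2])
    q=np.array([c*d[0]+k*d[1],-k*d[0]+c*d[1],T[2]])*1000
    if pr: print("t",round(o["time_s"],2),"rig TCP",q.round(1),"rot",np.round(o["tool_rot"],2),"F",np.round(o["force"],2),"w",round(o["grip_width"],4))
    return o,q
def delta(p):
    o,q=cur(); s=np.load("s.npy"); d=rig(p,s)[0]-o["tool_pos"]
    print("to",p,"tool cm",(Ro.from_euler("xyz",o["tool_rot"],degrees=True).inv().apply(d)*100).round(2),"turn",round(np.radians(o["tool_rot"][2]-np.degrees(s[2])+90),4))
E
python3 -c "
from h import *
delta((92,22,310))"
```

```text
t 0.6 rig TCP [-344.1 -691.2  310.4] rot [ 1.7999e+02  1.0000e-02 -9.4590e+01] F [-0.02  0.39 -0.25] w 0.0548
to (92, 22, 310) tool cm [-7.126e+01 -4.371e+01  4.000e-02] turn 0.0015
```

Emit:
carry_out([
  [-5,-3.07,0],
  [-10,-6.13,0],
  [-15,-9.2,0],
  [-20,-12.27,0],
  [-25,-15.3,0],
], turn=[0,0,0,0,0], gripper=[0,0,0,0,0])

```text
time_s: 1.23
tool_pos: [0.3721, -0.38, 0.3095]
tool_rot: [179.9, 0.1, -94.5]
force: [0.5, 0.8, 0.6]
grip_width: 0.0055
```

Emit:
carry_out([
  [-5,-3.07,0],
  [-10,-6.13,0],
  [-15,-9.2,0],
  [-20,-12.27,0],
  [-25,-15.3,0],
], turn=[0,0,0,0,0], gripper=[0,0,0,0,0])

```text
time_s: 1.85
tool_pos: [0.5446, -0.1438, 0.3095]
tool_rot: [179.9, -0.0, -94.6]
force: [1.0, -1.1, 0.4]
grip_width: 0.0003
```

```bash
python3 -c "
from h import *
delta((92,22,310))"
```

```text
t 1.85 rig TCP [ -38.1 -189.6  309.5] rot [179.91  -0.   -94.55] F [ 1.02 -1.12  0.36] w 0.0003
to (92, 22, 310) tool cm [-21.13 -13.05  -0.07] turn 0.0021
```

Emit:
carry_out([
  [-5,-3.07,0],
  [-10,-6.13,0],
  [-15,-9.2,0],
  [-20,-12.3,0],
  [-20.6,-12.7,0],
], turn=[0,0,0,0,0], gripper=[0,0,0,0,0])

```text
time_s: 2.48
tool_pos: [0.6876, 0.0558, 0.3076]
tool_rot: [179.7, 0.2, -94.1]
force: [0.1, -0.1, -0.4]
grip_width: 0.0006
```

Emit:
carry_out([
  [0,0,0],
  [0,0,0],
], turn=[0,0], gripper=[0,0])

```text
time_s: 2.72
tool_pos: [0.6872, 0.0474, 0.3104]
tool_rot: [180.0, -0.1, -94.8]
force: [0.8, -0.1, 0.1]
grip_width: 0.0004
```

```bash
python3 -c "
from h import *
delta((92,22,192))
from cell import read_camera
import cv2
cv2.imwrite('pics/t1.png',cv2.resize(read_camera('top')[100:260,200:420,::-1],None,fx=3.5,fy=3.5))
cv2.imwrite('pics/s1.png',cv2.resize(read_camera('side')[100:310,200:420,::-1],None,fx=2.8,fy=2.8))"
```

```text
t 2.73 rig TCP [ 88.5  12.5 310.4] rot [ 1.7998e+02 -1.0000e-01 -9.4770e+01] F [ 0.8  -0.15  0.11] w 0.0004
to (92, 22, 192) tool cm [-0.97 -0.36 11.84] turn -0.0017
```

View pics/s1.png

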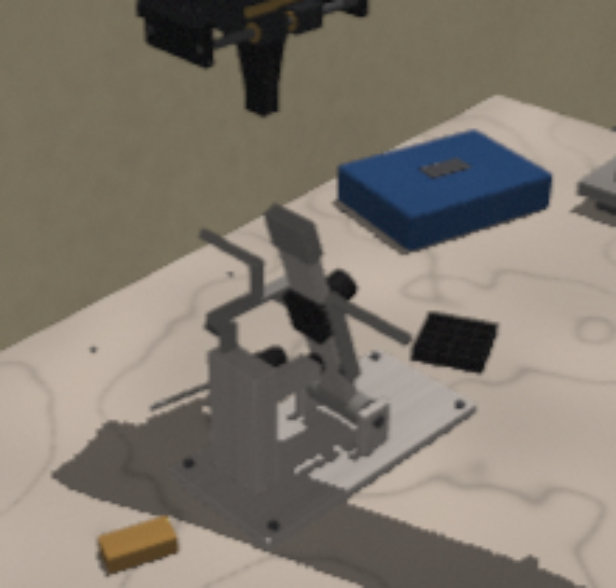

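View pics/t1.png

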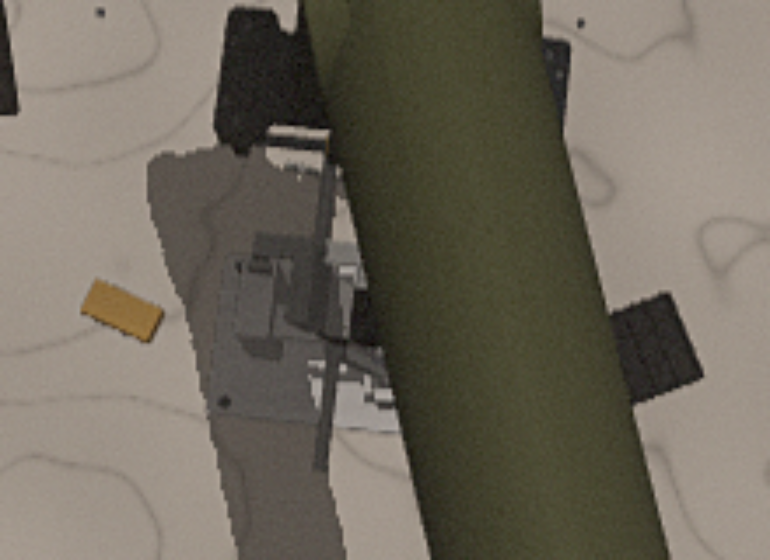

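Emit:
carry_out([
  [-0.3,-0.4,3],
  [-0.7,-0.4,7],
  [-0.7,-0.4,11],
  [-0.7,-0.4,12],
  [-0.7,-0.4,12],
], turn=[0,0,0,0,0], gripper=[0,0,0,0,0])

```text
time_s: 3.45
tool_pos: [0.6922, 0.0554, 0.1911]
tool_rot: [-180.0, -0.0, -94.7]
force: [0.1, -0.4, 1.4]
grip_width: 0.0001
```

```bash
python3 -c "
from h import *
delta((92,135,190))
from cell import read_camera
import cv2
cv2.imwrite('pics/s2.png',cv2.resize(read_camera('side')[100:310,200:420,::-1],None,fx=2.8,fy=2.8))"
```

```text
t 3.45 rig TCP [ 92.8  20.9 191.1] rot [-1.7999e+02 -2.0000e-02 -9.4720e+01] F [ 0.13 -0.43  1.44] w 0.0001
to (92, 135, 190) tool cm [-11.41   0.09   0.1 ] turn -0.0007
```

View pics/s2.png

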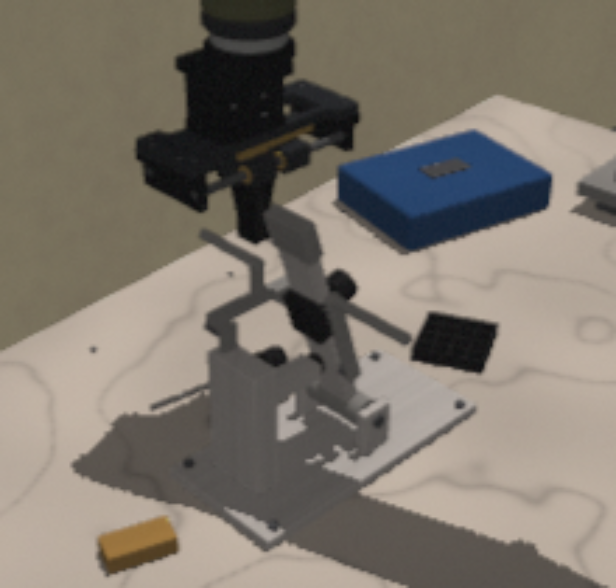

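Emit:
carry_out([
  [-1.5,0,0],
  [-3,0,0],
  [-4.2,0,0],
  [-5.4,0,0],
  [-6.6,0,0],
], turn=[0,0,0,0,0], gripper=[0,0,0,0,0])

```text
time_s: 4.12
tool_pos: [0.6973, 0.1237, 0.1903]
tool_rot: [180.0, 0.0, -94.6]
force: [0.2, -0.3, 0.3]
grip_width: 0.0002
```

```bash
python3 -c "
from h import *
cur()
from cell import read_camera
import cv2
cv2.imwrite('pics/s3.png',cv2.resize(read_camera('side')[100:310,200:420,::-1],None,fx=2.8,fy=2.8))"
```

```text
t 4.12 rig TCP [ 92.3  89.4 190.3] rot [ 1.7997e+02  3.0000e-02 -9.4600e+01] F [ 0.2  -0.27  0.29] w 0.0002
```

View pics/s3.png

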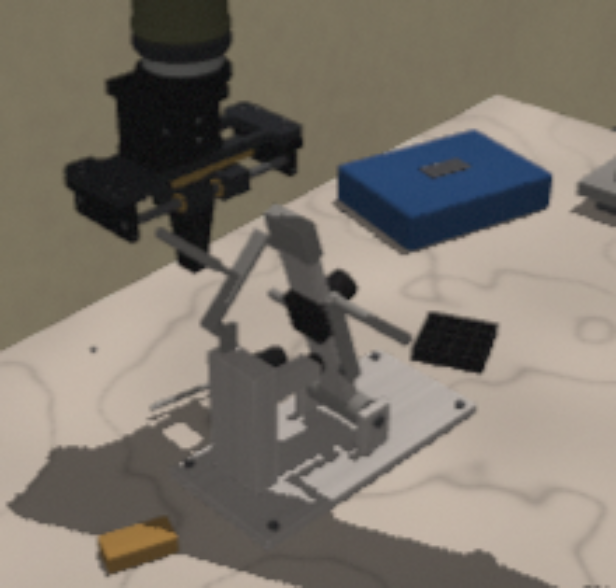

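Emit:
carry_out([
  [-1.2,0,0],
  [-2.4,0,0],
  [-3.6,0,0],
  [-4.8,0,0],
  [-5.4,0,0],
], turn=[0,0,0,0,0], gripper=[0,0,0,0,0])

```text
time_s: 4.8
tool_pos: [0.7017, 0.1775, 0.1905]
tool_rot: [180.0, 0.0, -94.6]
force: [-0.3, 0.3, -0.4]
grip_width: 0.0003
```

```bash
python3 -c "
from h import *
cur()
from cell import read_camera
import cv2
cv2.imwrite('pics/s4.png',cv2.resize(read_camera('side')[100:310,200:420,::-1],None,fx=2.8,fy=2.8))"
```

```text
t 4.8 rig TCP [ 92.3 143.4 190.5] rot [ 1.7999e+02  3.0000e-02 -9.4580e+01] F [-0.35  0.27 -0.44] w 0.0003
```

View pics/s4.png

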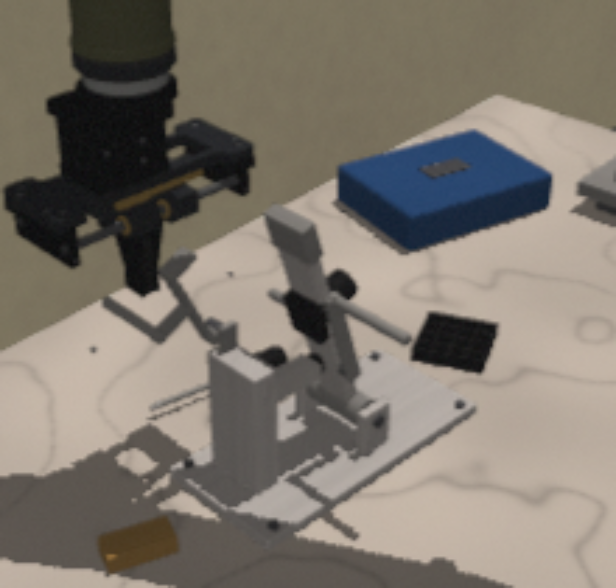

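Emit:
carry_out([
  [0,0,-5],
  [0,0,-10],
  [0,0,-12],
  [1,4,-12],
  [2,8,-12],
], turn=[0,0,0,0,0], gripper=[0,0,0,0,0])

```text
time_s: 5.48
tool_pos: [0.6199, 0.1622, 0.3105]
tool_rot: [-180.0, 0.0, -94.7]
force: [-0.2, -0.0, -0.2]
grip_width: 0.0005
```

Emit:
carry_out([
  [1.5,4,0],
  [3,8,0],
  [4.5,10.7,0],
  [4.5,10.7,0],
  [4.5,10.7,0],
], turn=[0,0,0,0,0], gripper=[0,0,0,0,0])

```text
time_s: 6.1
tool_pos: [0.5108, 0.1262, 0.3109]
tool_rot: [-179.9, 0.0, -94.7]
force: [0.9, -0.3, 1.0]
grip_width: 0.0002
```

```bash
python3 -c "
from h import *
delta((-94,80,182))
from cell import read_camera
import cv2
cv2.imwrite('pics/s5.png',cv2.resize(read_camera('side')[100:310,200:420,::-1],None,fx=2.8,fy=2.8))"
```

```text
t 6.1 rig TCP [-93.8  76.7 310.9] rot [-179.93    0.    -94.68] F [ 0.92 -0.32  1.02] w 0.0002
to (-94, 80, 182) tool cm [-0.33  0.04 12.89] turn -0.0001
```

View pics/s5.png

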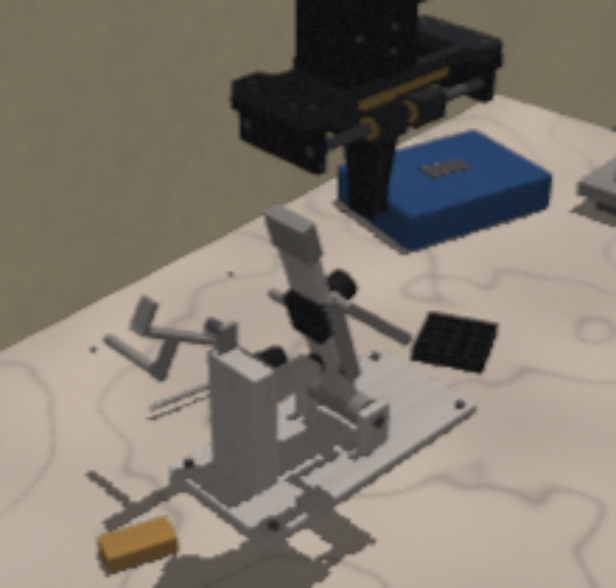

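Emit:
carry_out([
  [-0.3,0,5],
  [-0.3,0,9],
  [-0.3,0,12],
  [-0.3,0,12.9],
  [-0.3,0,12.9],
], turn=[0,0,0,0,0], gripper=[0,0,0,0,0])

```text
time_s: 6.78
tool_pos: [0.5108, 0.1297, 0.1815]
tool_rot: [180.0, 0.0, -94.6]
force: [-0.4, 0.0, 0.7]
grip_width: 0.0001
```

```bash
python3 -c "
from h import *
cur()
from cell import read_camera
import cv2
cv2.imwrite('pics/s6.png',cv2.resize(read_camera('side')[100:310,200:420,::-1],None,fx=2.8,fy=2.8))"
```

```text
t 6.78 rig TCP [-94.1  80.2 181.5] rot [ 1.7995e+02  3.0000e-02 -9.4630e+01] F [-0.44  0.03  0.68] w 0.0001
```

View pics/s6.png

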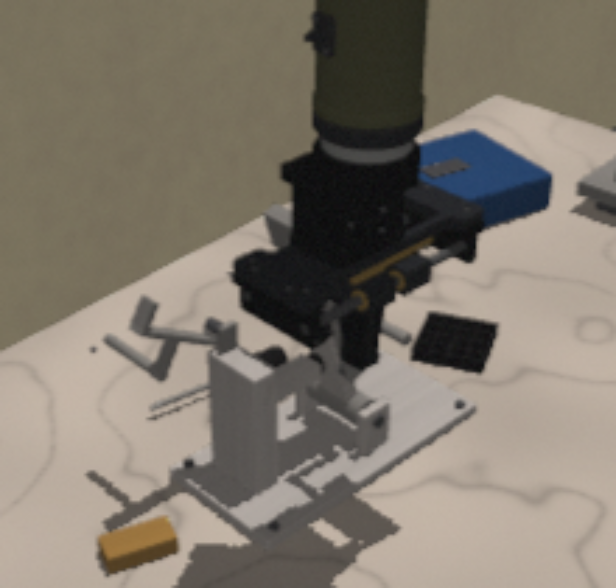

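Emit:
carry_out([
  [1.3,0,0],
  [2.6,0,0],
  [3.7,0,0],
  [4.8,0,0],
  [6,0,0],
], turn=[0,0,0,0,0], gripper=[0,0,0,0,0])

```text
time_s: 7.45
tool_pos: [0.5055, 0.0686, 0.1816]
tool_rot: [-180.0, -0.0, -94.7]
force: [-0.2, -0.1, -0.3]
grip_width: 0.0005
```

Emit:
carry_out([
  [0.6,0,0],
  [0.6,0,0],
  [0.6,0,-3],
], turn=[0,0,0], gripper=[0,0,0])

```text
time_s: 7.82
tool_pos: [0.5034, 0.0636, 0.2097]
tool_rot: [179.7, -0.0, -94.6]
force: [1.0, 0.3, 1.2]
grip_width: 0.0004
```

```bash
python3 -c "
from h import *
cur()
from cell import read_camera
import cv2
cv2.imwrite('pics/s7.png',cv2.resize(read_camera('side')[100:310,200:420,::-1],None,fx=2.8,fy=2.8))"
```

```text
t 7.83 rig TCP [-96.1  13.7 209.7] rot [ 1.7971e+02 -1.0000e-02 -9.4620e+01] F [0.99 0.33 1.18] w 0.0004
```

View pics/s7.png

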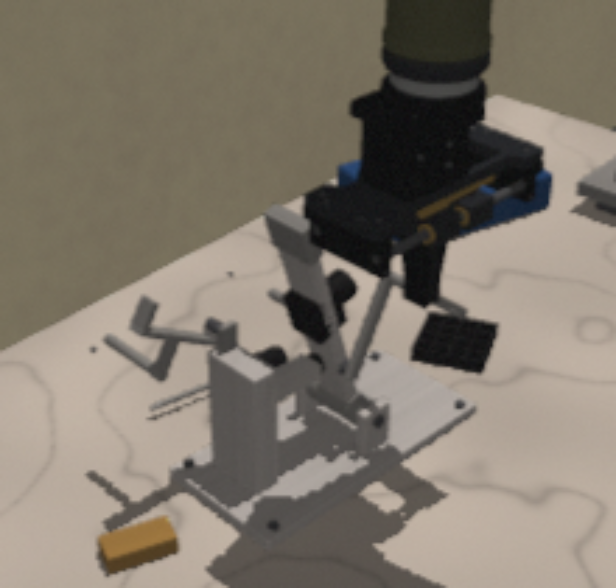

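Emit:
carry_out([
  [0,0,-5],
  [0,0,-10],
  [0,0,-12],
  [0,0,-12],
  [0,0,-12],
], turn=[0,0,0,0,0], gripper=[0,0,0,0,0.46])

```text
time_s: 8.5
tool_pos: [0.5046, 0.0637, 0.3301]
tool_rot: [179.9, -0.0, -94.6]
force: [0.5, -0.0, 0.7]
grip_width: 0.0046
```

```bash
python3 -c "
from h import *
delta((0,62,310))
from cell import read_camera
import cv2
cv2.imwrite('pics/s8.png',cv2.resize(read_camera('side')[100:310,200:420,::-1],None,fx=2.8,fy=2.8))"
```

```text
t 8.5 rig TCP [-94.9  13.9 330.1] rot [ 1.7989e+02 -1.0000e-02 -9.4620e+01] F [ 0.47 -0.03  0.71] w 0.0046
to (0, 62, 310) tool cm [-4.8  -9.49  1.99] turn 0.0009
```

View pics/s8.png

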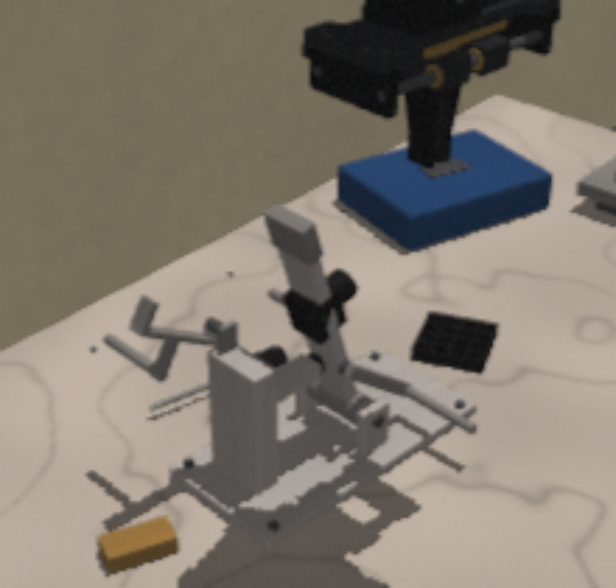

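Emit:
carry_out([
  [-2.4,-4.7,0],
  [-4.6,-9,0],
  [-4.6,-9.5,0.5],
  [-4.6,-9.5,2],
  [-4.6,-9.5,2],
], turn=[0,0,0,0,0], gripper=[0.53,0.53,0.53,0.53,0.53], squeeze=5)

```text
time_s: 9.18
tool_pos: [0.6018, 0.1008, 0.3096]
tool_rot: [179.8, -0.1, -94.7]
force: [-0.7, -0.2, 0.5]
grip_width: 0.0453
```

```bash
python3 -c "
from h import *
delta((0,60,228))
from cell import read_camera
import cv2
cv2.imwrite('pics/s9.png',cv2.resize(read_camera('side')[100:310,200:420,::-1],None,fx=2.8,fy=2.8))"
```

```text
t 9.18 rig TCP [ -1.   58.8 309.6] rot [ 1.7981e+02 -1.1000e-01 -9.4680e+01] F [-0.74 -0.21  0.51] w 0.0453
to (0, 60, 228) tool cm [-0.14 -0.13  8.16] turn -0.0
```

View pics/s9.png

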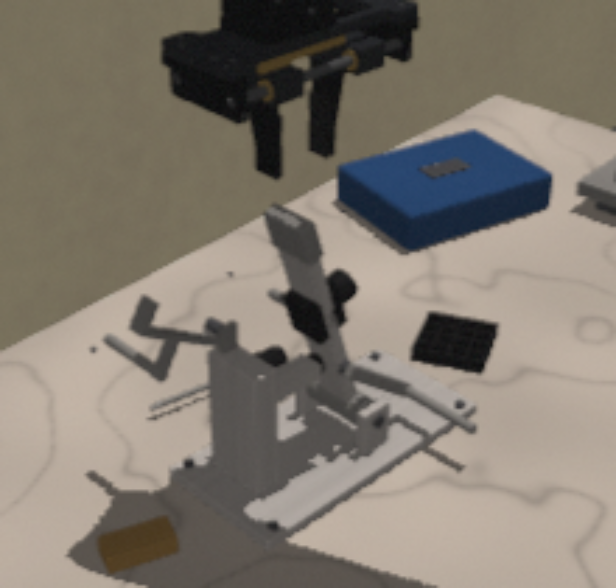

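Emit:
carry_out([
  [-0.2,0,3],
  [-0.2,0,5.5],
  [-0.2,0,7.5],
  [-0.2,0,8.1],
  [-0.2,0,8.1],
], turn=[0,0,0,0,0], gripper=[0.53,0.53,0.53,0.53,0.53])

```text
time_s: 9.85
tool_pos: [0.6038, 0.1035, 0.231]
tool_rot: [-180.0, -0.0, -94.7]
force: [0.1, -1.1, 0.1]
grip_width: 0.0462
```

```bash
python3 -c "
from h import *
cur()
from cell import read_camera
import cv2
cv2.imwrite('pics/s10.png',cv2.resize(read_camera('side')[130:260,240:380,::-1],None,fx=4,fy=4))"
```

```text
t 9.85 rig TCP [  0.7  61.7 231. ] rot [-1.7997e+02 -1.0000e-02 -9.4660e+01] F [ 0.14 -1.11  0.07] w 0.0462
```

View pics/s10.png

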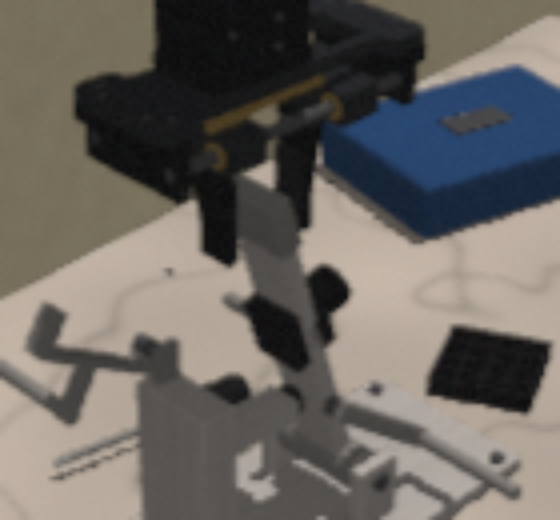

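Emit:
carry_out([
  [0,0,0],
  [0,0,0],
  [0.7,0,-0.1],
  [1.4,0,-0.2],
  [2.1,0,-0.3],
], turn=[0,0,0,0,0], gripper=[0.34,0.34,0.34,0.34,0.34])

```text
time_s: 10.52
tool_pos: [0.6021, 0.0822, 0.2339]
tool_rot: [-180.0, 0.0, -94.7]
force: [-0.0, 1.6, 0.3]
grip_width: 0.0299
```

Emit:
carry_out([
  [0.7,0,-0.1],
  [1.4,0,-0.2],
  [2.1,0,-0.25],
  [2.8,0,-0.3],
  [3.3,0,-0.3],
], turn=[0,0,0,0,0], gripper=[0.34,0.34,0.32,0.3,0.28])

```text
time_s: 11.15
tool_pos: [0.5992, 0.049, 0.2364]
tool_rot: [180.0, -0.0, -94.7]
force: [-0.6, -0.0, -0.0]
grip_width: 0.0252
```

```bash
python3 -c "
from h import *
delta((0,0,236))
from cell import read_camera
import cv2
cv2.imwrite('pics/s11.png',cv2.resize(read_camera('side')[130:260,240:380,::-1],None,fx=4,fy=4))"
```

```text
t 11.15 rig TCP [  0.6   6.9 236.4] rot [ 1.7998e+02 -3.0000e-02 -9.4690e+01] F [-0.59 -0.03 -0.01] w 0.0252
to (0, 0, 236) tool cm [0.69 0.06 0.04] turn -0.0002
```

View pics/s11.png

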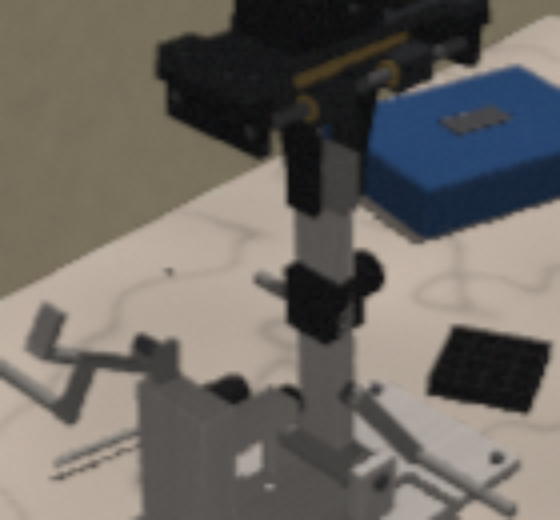

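Nearly upright. I'll go the last few millimetres and clamp.

Emit:
carry_out([
  [0.4,0,0],
  [0.6,0,0],
  [0.6,0,0],
  [0.6,0,0],
  [0.6,0,0],
], turn=[0,0,0,0,0], gripper=[0.25,0.1,0,0,0], squeeze=15)

```text
time_s: 11.82
tool_pos: [0.5987, 0.0435, 0.2364]
tool_rot: [180.0, -0.0, -94.7]
force: [-1.0, -2.2, 0.3]
grip_width: 0.0163
```

Emit:
carry_out([
  [0,0,0],
  [0,0,0],
  [0,0,0],
], turn=[0,0,0], gripper=[0,0,0], squeeze=25)

```text
time_s: 12.2
tool_pos: [0.5988, 0.0435, 0.2364]
tool_rot: [180.0, -0.0, -94.7]
force: [-0.7, -2.4, -0.4]
grip_width: 0.0157
```

```bash
python3 -c "
from h import *
delta((0,0,236))
s=np.load('s.npy')
for nm,p in [('pintip',(-111,-55,42)),('lughing',(45,105,148)),('grip',(0,0,248)),('bar+',(-18,0,200)),('lens',(0,-7,163))]:
  print(nm,(proj('side',rig(p,s))-[240,130])*4)
from cell import read_camera
import cv2
cv2.imwrite('pics/s12.png',cv2.resize(read_camera('side')[130:260,240:380,::-1],None,fx=4,fy=4))
cv2.imwrite('pics/t12.png',cv2.resize(read_camera('top')[120:260,200:420,::-1],None,fx=3.5,fy=3.5))"
```

```text
t 12.2 rig TCP [  0.6   1.5 236.4] rot [ 1.7999e+02 -3.0000e-02 -9.4670e+01] F [-0.65 -2.36 -0.4 ] w 0.0157
to (0, 0, 236) tool cm [0.15 0.06 0.04] turn 0.0002
pintip [[519.30247708 489.47408333]]
lughing [[151.4605661  345.10982388]]
grip [[336.29802252 161.01101878]]
bar+ [[356.57963339 244.81523748]]
lens [[341.16917762 282.90819062]]
```

View pics/s12.png

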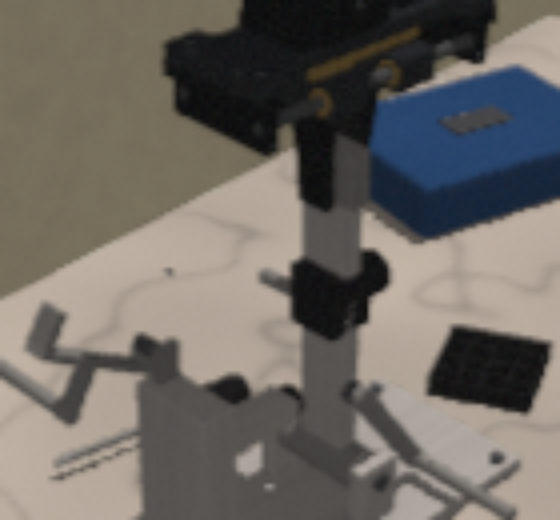

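View pics/t12.png

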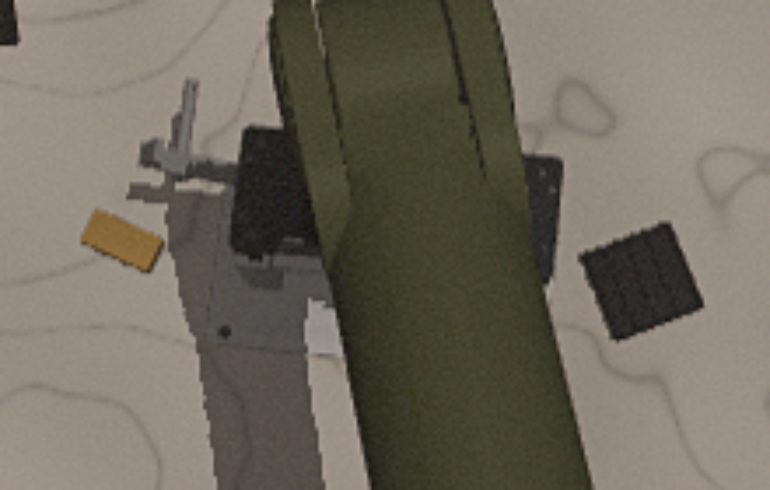

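```bash
python3 -c "
from h import *
cur()
s=np.load('s.npy');print((proj('side',rig((-111,-51.6,26.3),s))-[240,130])*4)
from cell import sign_off
print(sign_off())"
```

```text
t 12.3 rig TCP [  0.6   1.6 236.5] rot [ 1.7999e+02 -3.0000e-02 -9.4660e+01] F [-0.64 -2.48 -0.35] w 0.0153
[[513.83164736 511.72442565]]
the job is handed in; nothing more can be done
None
```

The mast is upright and held by its grip block, with the hasp open and the kickstand down. I handed the job in at about 12.3 s of the 56 s allowed; `sign_off` gave no verdict.

I pushed the hasp lug over its hinge and it fell fully open. I then pushed the kickstand pin past top dead centre and it fell to its stop while the mast was still on its rest. Last, I straddled the grip block, brought the mast up along its arc and clamped it with a 25 N squeeze setting.

What the last checks showed:
- **Mast:** the grip is 1.6 mm from the upright position, about 0.01 rad of lean against the 0.07 allowed. My rig position fit is only good to about 2–4 mm, which adds roughly 0.02 rad of uncertainty. I judged it still from the steady TCP readings, since mast speed isn't reported.
- **Grip:** the fingers read 15.3–15.7 mm on the 16 mm block, so they are on it. The contact force itself isn't measured.
- **Kickstand:** the pin tip in the side picture is within about a pixel of where it should be at the stop.
- **Hasp:** it shows open in both cameras.
- **Bystanders:** the tray and brass block look unmoved. The screwdriver is hidden by the arm in the last top picture, so I did not recheck it, but I saw no sign of contact with it.

The side camera differed from the plate fit by 2–3 pixels, with no visible effect on the work. No check failed.

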